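# Clip the heat shield into its bracket by the gas rings

## Robot

A 6-joint arm with a two-finger parallel gripper is mounted at the origin on the work surface. World frame = base frame: x ahead of the robot, y to its left, z up, the work surface at z = 0. Lengths are in mm, angles in rad, forces in N, time in s.
With the tool pointing down it reaches from about 300 to 875 mm from the base axis. Payload 6.4 kg.
Tool frame: the origin (TCP) lies midway between the tips of the shut fingers; the grasp point (between the pads) lies 19 mm behind it; z points along the fingers, x is the direction in which the jaws open and shut, and the axes are right-handed (so a half turn about z gives the same grasp; the last joint's range is limited). The gripper opens to 85 mm and grips with 20 to 120 N. Pads are 22 mm wide; open, the fingers measure 114 mm over their backs; the gripper's body (76 mm by 85 mm) begins 54 mm behind the grasp point. The pads swing forward as they close: fully open they stand 13 mm farther back than shut.
Start: joints at [-1.54, 0.181, 1.607, -0, 1.354, -0.206], TCP at [134.906, -558.965, 231.288] pointing down, gripper open.
Joint ranges: [-2.99, 2.99], [-0.89, 2.07], [0.3, 2.58], [-1.14, 4.28], [0, 2.63], [-3.12, 3.12]. Speed limits (rad/s): [2.57, 2.57, 3.01, 3.14, 3.14, 3.14].

## Interface

Orientations are given as a unit quaternion [w, x, y, z].
In Python, from workcell import bot gives the robot as it stands. The module is installed in compiled form; this text tells all that it offers.
- The arm moves only by the shell command python3 -m handwheel 'ROWS'. ROWS is JSON, a list that holds one entry, the list of rows, each a list of 5 numbers: the shift along the tool's x, y, z in units of 1000 mm (1.0 is 1000 mm), then the turn about the tool's z in units of 45 degrees (1.0 is 45 degrees), then the gripper command: -1 is shut, 1 is fully open, values between are in proportion. In form: [[[tx, ty, tz, twist, grip], ...]]. A call has 1 to 8 rows; each row is the pose to reach, as a shift and turn from the pose commanded when the call began, along the tool's axes at that moment; what a row does not reach only later rows make up. A row lasts 1/8 s, in which the tool goes at most 62.5 mm and 10.7 degrees, less where a joint would pass 70% of its speed; a pose out of reach is approached as far as the arm can. A call with a number of a shift or a turn outside -1 to 1 is refused whole. A call with a gripper value outside its range is refused whole. The fingers move at their own pace and stop on an object; the grip force is fixed at half the most. Time passes only in rows, so rows that repeat a pose let the fingers close. It gives the time, the measured TCP pose, the force and the opening at its end, in the units of the state.
- bot.state(): the state, without advancing time (a new reading comes with each control period).
- bot.camera(name): name is "side" or "top" or "wrist"; returns the picture (420x560x3 uint8, blue, green, red); there is no depth.
- bot.calibration(name): a dict with "mtx" (3x3 intrinsics, pixels), "eye" and "attitude" of the camera in the world. Camera axes: x right, y down, z forward; pixel columns grow to the right and rows downward; lengths in mm; the calibration is good to about 2 mm. The wrist camera is an equidistant fisheye: a pixel r from the principal point sees the ray r / f radians off the axis. A picture is of the moment at which its call begins: read the wrist's pose just before it. calibration takes no time and is no camera call; for the wrist camera it gives the pose at the moment of the call.
- bot.sign_off(): hands the job in, once; it reports no verdict.
The state is a dict: "time_s": time; "joints": joint angles; "joint_vel": joint speeds; "effort": joint torques, N m; "position": TCP position; "eef_rot": TCP orientation; "force": force on the tool from outside, world axes, zero at the start; "wrist_torque": the same for the moment, N m; "grip_width": finger opening in mm.
Only numpy, scipy, OpenCV 4.12 (cv2) and the standard library are available. Lean on these libraries where they do the work, as an engineer would, in place of code of your own. Each camera call takes 0.05 s, during which the arm holds its last target.

## Task

Lift the steel heat shield out of its wooden rack and slide its two ears straight down between the spring clips of the metal bracket, feeling your way until it sits level on both rubber buffers. Bed it firmly enough that both buffers stay squeezed by a couple of millimetres, but never ram it or squash the buffers nearly flat; then let go, and leave everything else on the counter where it stands.

Things in the scene. Friction and masses are not known exactly. Their poses are not given: they have to be found in the camera images.
- shield_handle (a point): Centre of the black handle (14 mm thick in x, 62 mm long in y, 32 mm high) on top of the loose steel heat shield, about 180 g, upright in the rack. x is the plate's normal, z up. The plate is 5 mm thick, 120 mm long; its upper edge is 16 mm and its underside 96 mm below this point. Half a turn about z makes no difference.
- shield_ear (a point): Middle of the underside of the shield's +y ear, 86 mm below the handle's centre, at y = 68 mm. Each end of the plate has such a flat ear, 5 mm thick (x), 40 mm tall (z) with a rounded lower edge, sticking out from y = 60 to 76 mm.
- rack: Fixed wooden rack, 90 mm (x) by 100 mm (y), 38 mm high, origin at the centre of its underside. A groove along y, 8 mm wide and 26 mm deep, its floor 12 mm above the underside, holds the plate's lower edge; the shield lifts straight up.
- bracket: Fixed metal bracket, base 90 (x) by 200 (y) by 10 mm, origin at the centre of its underside. Two cheeks, 88 mm high, |y| from 64.5 to 86 mm, each with an upright slot in the plane x = 0, open above and to the middle, its outer wall at |y| = 81 mm. The plate goes in from above between the cheeks, its x along the bracket's x, either way round. Never press it with over 30 N.
- slot_left (a point): Mouth of the +y slot: y = 71 mm, 90 mm above the bracket's underside. Two spring clips face each other across x: 12 mm apart here, narrowing to 2 mm at 14 mm down and so to 40 mm down. The 5 mm ear spreads them. The clips hold the shield's weight; it must be pushed down with a steady 6 to 11 N in all (it differs each time), up to half more while the tips spread.
- slot_right (a point): The same for the -y slot. Under the ears, deep in both slots, are rubber buffers on a common bar whose height is set anew each time and not measured: their tops are 26 to 44 mm above the bracket's underside, both alike. Feel for them: on meeting them the push rises above the drag by about 2 N per mm (both together). The drag keeps the shield down when let go.
- buffer_left (a joint): How far the rubber buffer in the left (+y) slot is squeezed: 0 free, 0.006 m hard against its end; 1 N per mm each. Should end between 0.001 and 0.0045 m and never go past 0.005 m.
- buffer_right (a joint): The same for the buffer in the right (-y) slot.
- moka_pot: Bystander, leave it: eight-sided aluminium moka pot, 90 mm wide, 164 mm tall, black handle; origin at the centre of its underside.
- canister: Bystander, leave it: black ceramic canister with wooden lid, 104 mm wide, 121 mm tall; origin at the centre of its underside.
- coaster: Bystander, leave it: round bamboo coaster, 96 mm wide, 8 mm thick; origin at the centre of its underside.
- cup: Bystander, leave it: white cup standing on the coaster, 64 mm wide, 55 mm tall; origin at the centre of its underside.
- timer: Bystander, leave it: round orange kitchen timer with a white press button, 68 mm wide, 40 mm tall; origin at the centre of its underside.
- pepper_mill: Bystander, leave it: dark wooden pepper mill, 52 mm wide, 150 mm tall; origin at the centre of its underside.
- bowl: Bystander, leave it: small blue ceramic bowl, 120 mm wide, 45 mm tall; origin at the centre of its underside.
Mind the look-alikes: they are no part of the job. Of the things that look like the part that bears shield_handle, the smallest one is meant.

How it is judged:
By the outcome, as a careful person would: the job done as asked, in the order asked, and still so for the second after the job is handed in, with the robot touching nothing.
It also fails if it takes over 72 s, if anything falls off the work surface, if the arm or the gripper's body presses on something with over 40 N, if the wrist force passes 120 N, or if a joint passes its speed limit or range.

## Working session

There is one attempt and no reset: what is moved stays moved. The work goes in short steps, Python scripts to look and compute and a shell command to move; the robot and the scene stay as the last step left them, time stands still between calls to the robot, and variables do not carry over. Pictures are saved under pics/ and viewed, and the job is handed in when it is done.

```bash
mkdir -p pics; python3 - <<'E'
from workcell import bot
import cv2
print(bot.state())
for n in ["side","top","wrist"]:
    c=bot.calibration(n); print(n,c)
    cv2.imwrite(f"pics/{n}0.png",bot.camera(n))
E
```

```text
{'time_s': 0.0, 'joints': array([-1.54030065e+00,  1.81566141e-01,  1.60800935e+00,  3.54782069e-05,
        1.35378625e+00, -2.06323325e-01]), 'joint_vel': array([-0.00062276, -0.00075636,  0.00031784,  0.00032463, -0.00048469,
       -0.00088522]), 'effort': array([ 8.08525638e-04, -4.44868255e+01, -3.51340592e+01, -1.53515512e-04,
        8.95242876e-03,  2.67142417e-05]), 'position': array([ 134.89953006, -558.38729401,  230.36938827]), 'eef_rot': array([-6.89090557e-04,  7.85685428e-01, -6.18625595e-01, -5.54858929e-04]), 'force': array([ 1.41074898,  0.13213952, -0.19417357]), 'wrist_torque': array([0.00789654, 0.02955316, 0.02718431]), 'grip_width': 85.48898585963266}
side {'mtx': array([[534.91413295,   0.        , 280.53640328],
       [  0.        , 534.91413295, 209.87960105],
       [  0.        ,   0.        ,   1.        ]]), 'eye': array([-245.66175837,  715.83267066, 1168.34661779]), 'attitude': array([ 0.14726399, -0.34875136,  0.85018573, -0.36588254])}
top {'mtx': array([[416.4166308 ,   0.        , 279.83476188],
       [  0.        , 416.4166308 , 200.20327625],
       [  0.        ,   0.        ,   1.        ]]), 'eye': array([ 454.72872437,  -79.43989986, 1326.42466144]), 'attitude': array([-0.01603312,  0.71102608, -0.70247619,  0.02668443])}
wrist {'mtx': array([[325.1922621 ,   0.        , 276.34872221],
       [  0.        , 325.1922621 , 209.23933355],
       [  0.        ,   0.        ,   1.        ]]), 'eye': array([ 210.27937253, -541.58639815,  372.60295396]), 'attitude': array([ 0.12003034,  0.77656167, -0.61094765, -0.09637249])}
```

View pics/side0.png

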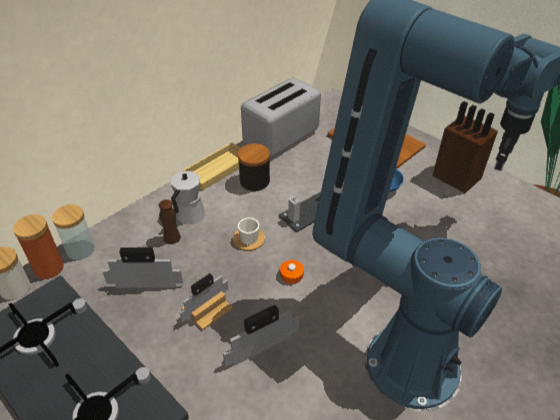

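View pics/top0.png

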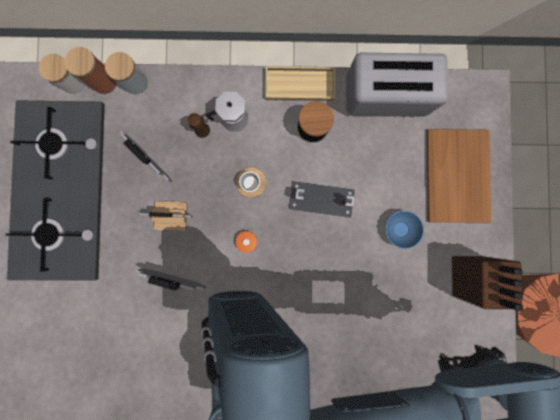

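View pics/wrist0.png

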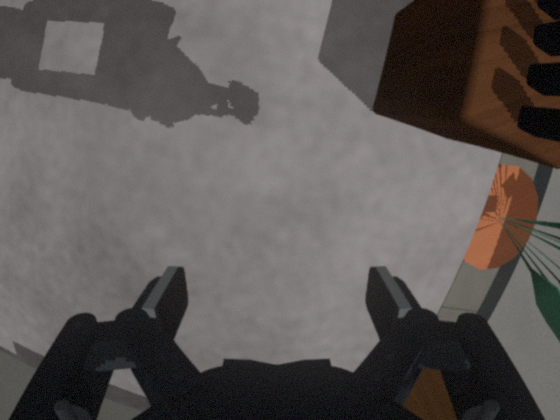

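```bash
cat > h.py <<'E'
from workcell import bot
import numpy as np, cv2
from scipy.spatial.transform import Rotation as R
def rot(q): return R.from_quat([q[1],q[2],q[3],q[0]]).as_matrix()
def ray(c,u,v,fish=False):
    m=np.array(c['mtx']); a=(u-m[0,2])/m[0,0]; b=(v-m[1,2])/m[1,1]
    if fish:
        r=np.hypot(a,b); d=np.array([np.sin(r)*a/r if r else 0,np.sin(r)*b/r if r else 0,np.cos(r)])
    else: d=np.array([a,b,1.])
    return np.array(c['eye']),rot(c['attitude'])@d
def onz(c,u,v,z,fish=False):
    e,d=ray(c,u,v,fish); return e+d*(z-e[2])/d[2]
def proj(c,p,fish=False):
    q=rot(c['attitude']).T@(np.array(p)-c['eye']); m=c['mtx']
    if fish:
        r=np.arctan2(np.hypot(q[0],q[1]),q[2]); s=r/np.hypot(q[0],q[1]); return m[0,0]*q[0]*s+m[0,2], m[1,1]*q[1]*s+m[1,2]
    return m[0,0]*q[0]/q[2]+m[0,2], m[1,1]*q[1]/q[2]+m[1,2]
E
python3 - <<'E'
from h import *
t=cv2.imread('pics/top0.png'); s=cv2.imread('pics/side0.png')
cr=lambda im,x,y,w,h,k:cv2.resize(im[y:y+h,x:x+w],None,fx=k,fy=k,interpolation=cv2.INTER_CUBIC)
a=cr(t,130,190,70,50,8); b=cr(t,280,170,80,57,7); 
cv2.imwrite('pics/c1.png',a);cv2.imwrite('pics/c2.png',b)
cv2.imwrite('pics/c3.png',cr(s,160,255,90,80,7)); 
c=bot.calibration('top')
for n,u,v,z in [('h',163,214,124),('rack',170,215,38),('brl',299,195,88),('brr',350,200,88),('bc',322,199,10),('big1',145,152,130),('big2',165,283,130)]:
    print(n,onz(c,u,v,z).round())
E
```

```text
h [484. 238. 124.]
rack [483. 239.  38.]
brl [ 546. -155.   88.]
brr [ 533. -307.   88.]
bc [ 540. -233.   10.]
big1 [662. 294. 130.]
big2 [288. 226. 130.]
```

View pics/c1.png

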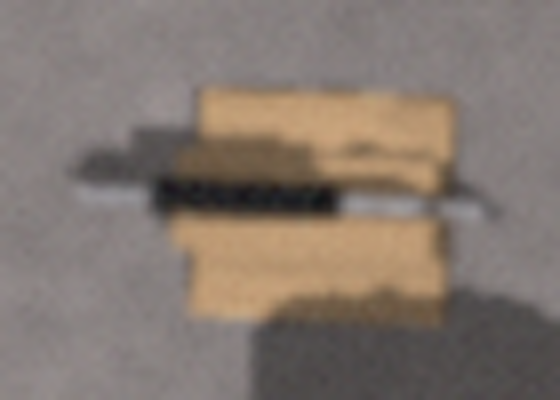

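View pics/c2.png

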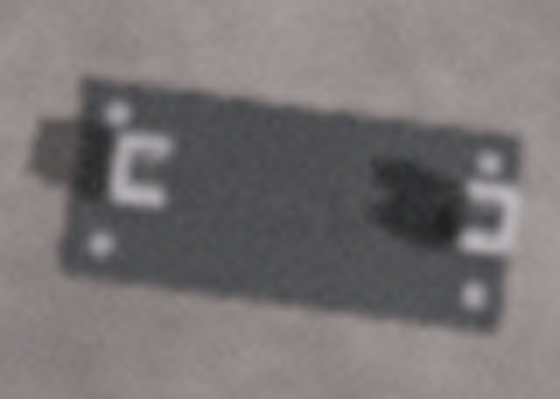

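View pics/c3.png

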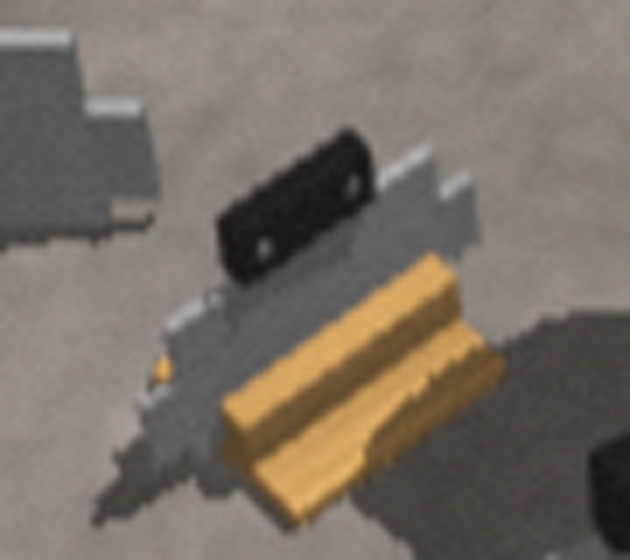

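```bash
python3 - <<'E'
from h import *
c=bot.calibration('top')
hc=onz(c,130+243/8,190+198/8,124);print('handle',hc)
a=onz(c,130+85/8,190+190/8,62);b=onz(c,130+485/8,190+209/8,62);print(a,b,np.linalg.norm(a-b),np.degrees(np.arctan2(*(a-b)[:2])))
a=onz(c,130+155/8,190+198/8,124);b=onz(c,130+336/8,190+199/8,124);print(a,b,np.linalg.norm(a-b),np.degrees(np.arctan2(*(a-b)[:2])))
P=[(85,75),(520,132),(497,332),(62,270)]
q=[onz(c,280+u/7,170+v/7,10) for u,v in P]
print('br',np.mean(q,0),[np.linalg.norm(q[i]-q[i-1]) for i in range(4)])
d=q[0]+q[3]-q[1]-q[2];print(np.degrees(np.arctan2(d[0],d[1])))
def mv(p,yaw):
    s=bot.state();M=rot(s['eef_rot']);v=M.T@(np.array(p)-s['position'])
    y0=np.arctan2(M[1,0],M[0,0]);print('shift',v/1000,'twist',-(yaw-np.degrees(y0))/45)
mv([484,180,270],0)
E
```

```text
handle [481.38332935 245.75792411 124.        ]
[485.06254276 322.01388825  62.        ] [479.69585168 171.2882593   62.        ] 150.8211410776987 2.039194719283891
[481.00494915 277.22529015 124.        ] [481.42429491 212.46512327 124.        ] 64.76152457288596 -0.3710059414798491
br [ 540.40810036 -231.266076     10.        ] [np.float64(89.21480462873527), np.float64(199.4367188198687), np.float64(91.55663301953733), np.float64(198.8893966295171)]
7.0746727119283594
shift [-0.6360822  -0.51260574 -0.03841976] twist -1.6985248374116961
```

Candidates: shields at top px (145,152), (165,283), free-standing and larger, and (163,214) in the rack. The racked one measures 151 mm over the ears (152 expected), so that one. I'll approach it for a close look.

```bash
cat >> h.py <<'E'
def mv(p,yaw):
    s=bot.state();M=rot(s['eef_rot']);v=M.T@(np.array(p)-s['position'])
    y0=np.degrees(np.arctan2(M[1,0],M[0,0]));print('pos',s['position'].round(1),'yaw',y0.round(2),'axis',M[:,2].round(4),'t',s['time_s'],'F',s['force'].round(2),'w',s['grip_width'].round(1));print('shift',(v/1000).round(4),'twist',(-(yaw-y0)/45).round(4))
E
python3 -m handwheel '[[[-0.636,-0.512,-0.04,-1,1],[-0.636,-0.512,-0.04,-1,1],[-0.636,-0.512,-0.04,-1,1],[-0.636,-0.512,-0.04,-1,1],[-0.636,-0.512,-0.04,-1,1],[-0.636,-0.512,-0.04,-1,1],[-0.636,-0.512,-0.04,-1,1],[-0.636,-0.512,-0.04,-1,1]]]'
python3 -c "
from h import *
mv([483,180,270],-2)"
```

```text
time_s: 1.15
position: [348.5, -105.5, 256.0]
eef_rot: [0.0, 0.963, -0.271, 0.001]
force: [1.6, -0.2, -0.2]
grip_width: 85.5Traceback (most recent call last):
  File "<string>", line 3, in <module>
    mv([483,180,270],-2)
    ~~^^^^^^^^^^^^^^^^^^
  File "h.py", line 20, in mv
    y0=np.degrees(np.arctan2(M[1,0],M[0,0]));print('pos',s['position'].round(1),'yaw',y0.round(2),'axis',M[:,2].round(4),'t',s['time_s'],'F',s['force'].round(2),'w',s['grip_width'].round(1));print('shift',(v/1000).round(4),'twist',(-(yaw-y0)/45).round(4))
                                                                                                                                                                     ^^^^^^^^^^^^^^^^^^^^^
AttributeError: 'float' object has no attribute 'round'
```

```bash
sed -i "s/s\['grip_width'\].round(1)/round(s['grip_width'],1)/" h.py
python3 -c "
from h import *
mv([483,180,270],-2)"
```

```text
pos [ 348.5 -105.5  256. ] yaw -31.47 axis [ 1.1e-03 -7.0e-04 -1.0e+00] t 1.15 F [ 1.61 -0.24 -0.17] w 85.5
shift [-0.0343 -0.3137 -0.014 ] twist -0.6549
```

```bash

python3 -m handwheel '[[[-0.034,-0.313,-0.014,-0.655,1],[-0.034,-0.313,-0.014,-0.655,1],[-0.034,-0.313,-0.014,-0.655,1],[-0.034,-0.313,-0.014,-0.655,1],[-0.034,-0.313,-0.014,-0.655,1],[-0.034,-0.313,-0.014,-0.655,1],[-0.034,-0.313,-0.014,-0.655,1]]]'
python3 -c "
from h import *
mv([483,246,120],-2)
c=bot.calibration('wrist');im=bot.camera('wrist');cv2.imwrite('pics/w1.png',im);cv2.imwrite('pics/t1.png',bot.camera('top'));np.save('w1.npy',c,allow_pickle=True)
print(c['eye'],proj(c,[482,246,124],True))"
```

```text
time_s: 2.02
position: [481.8, 177.5, 269.1]
eef_rot: [0.0, 1.0, -0.017, -0.001]
force: [0.2, 0.2, -0.8]
grip_width: 85.8
pos [481.8 177.5 269.1] yaw -1.89 axis [-1.5e-03 -6.0e-04 -1.0e+00] t 2.025 F [ 0.19  0.17 -0.77] w 85.8
shift [-0.0008 -0.0686  0.1491] twist 0.0024
[484.10057324 254.31005539 411.16965572] (np.float64(274.81056960859377), np.float64(118.30201900656039))
```

View pics/w1.png

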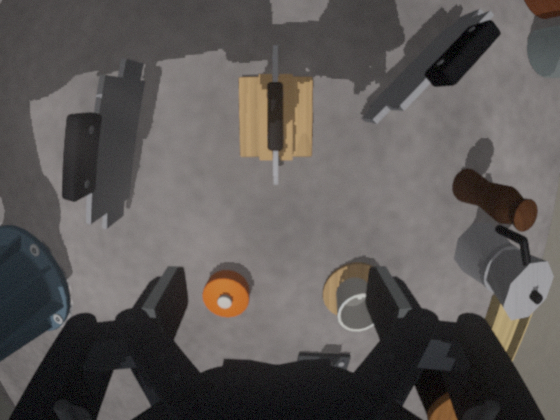

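The racked shield shows at (275,117), its handle narrower and shorter than the two free shields' at left (82,155) and right (463,52). The projection of the top-view estimate lands at (274.8,118.3), so the two views agree. I'll refine it and check in a crop.

```bash
python3 - <<'E'
from h import *
c=np.load('w1.npy',allow_pickle=True).item()
im=cv2.imread('pics/w1.png')
x0,y0=230,30;cr=im[y0:200,x0:325]
cv2.imwrite('pics/c4.png',cv2.resize(cr,None,fx=3.5,fy=3.5,interpolation=cv2.INTER_CUBIC)[:600])
m=((im.max(2)<55)*255).astype(np.uint8); m[:,:262]=0;m[:,290:]=0;m[:75]=0;m[165:]=0
n,l,st,ce=cv2.connectedComponentsWithStats(m);i=1+st[1:,4].argmax();print(st[i],ce[i])
pts=np.argwhere(l==i)[:,::-1]
W=np.array([onz(c,u,v,124,True)[:2] for u,v in pts])
r=cv2.minAreaRect(W.astype(np.float32));print(r)
hsv=cv2.cvtColor(im,cv2.COLOR_BGR2HSV)
# plate ears centre line columns: bright low-sat rows
for v in [50,58,64,70,158,165,172,178]:
    g=im[v,255:295].astype(float).mean(1);print(v,g.astype(int)[5:38])
E
```

```text
[268  82  14  68 598] [275.49498328 106.47491639]
((481.8510437011719, 248.4214630126953), (59.41714096069336, 11.26797866821289), 88.2225570678711)
50 [70 73 74 76 71 74 73 70 76 74 73 70 79 87 94 93 94 89 71 72 71 72 72 75
 74 72 75 73 73 74 71 70 77]
58 [72 76 76 74 76 77 78 75 75 75 73 77 85 92 94 93 93 87 78 72 72 75 75 76
 78 77 76 77 78 77 78 76 75]
64 [124 125 124 121 122 120 114 100  81  73  74  76  84  91  93  93  93  91
  78  78  75  73  76  75  78  76  78  77  78  78  79  74  81]
70 [125 125 124 122 107  87  77  80  78  82  79  85  88  92  94  95  94  90
  82  78  73  77  74  78  77  73  77  78  77  75  76  78  78]
158 [143 142 142 143 142 143 142 142 143 144 145 141 143 152 161 162 159 147
 111  88  95 112 137 144 142 142 143 143 142 142 143 139 135]
165 [124 123 122 123 122 122 123 122 120 120 119 122 132 153 160 162 160 153
 118  95  89  98 108 116 120 120 120 120 121 121 122 121 119]
172 [124 124 124 123 121 124 123 121 122 119 120 123 130 152 162 163 162 151
 135 126 119 122 123 122 123 122 122 119 122 119 121 120 119]
178 [121 120 120 120 118 120 121 120 119 120 122 119 125 140 154 159 159 152
 136 125 121 123 125 124 123 124 124 122 123 122 120 119 122]
```

View pics/c4.png

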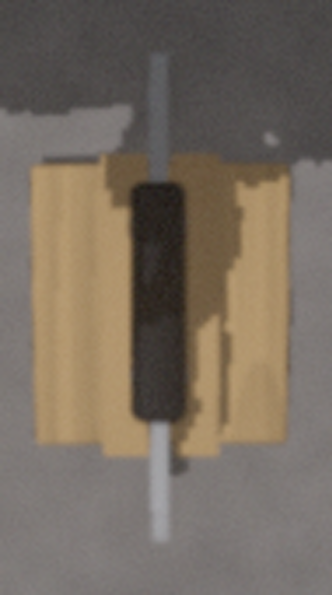

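```bash

python3 -m handwheel '[[[-0.0006,-0.0706,0.10,0,1],[-0.0006,-0.0706,0.10,0,1],[-0.0006,-0.0706,0.10,0,1],[-0.0006,-0.0706,0.10,0,1]]]'
python3 -c "
from h import *
mv([481.9,247.7,87],-1.9)
c=bot.calibration('wrist');im=bot.camera('wrist');cv2.imwrite('pics/w2.png',im)
mv([481.9,247.7,87],-1.9)
"
```

```text
time_s: 2.62
position: [484.9, 246.9, 171.0]
eef_rot: [0.0, 1.0, -0.018, 0.001]
force: [0.1, 0.3, 0.5]
grip_width: 85.3
pos [484.9 246.9 171. ] yaw -2.02 axis [ 1.5e-03 -1.0e-04 -1.0e+00] t 2.625 F [0.05 0.28 0.52] w 85.3
shift [-0.0032 -0.0007  0.084 ] twist -0.0027
pos [485.5 246.9 171.8] yaw -2.05 axis [ 3.2e-03  4.0e-04 -1.0e+00] t 2.675 F [ 0.69 -0.41 -0.42] w 85.2
shift [-0.0039 -0.0006  0.0848] twist -0.0033
```

View pics/w2.png

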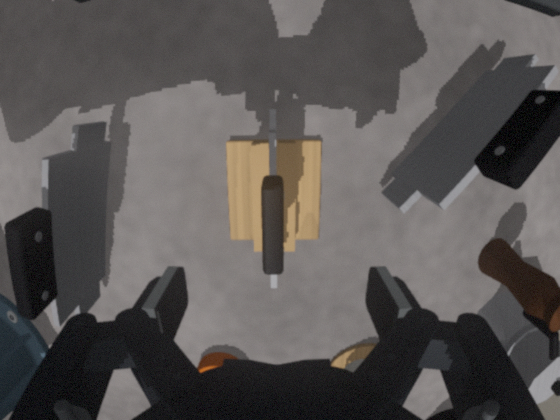

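```bash

python3 -m handwheel '[[[0,0,0,0,1],[0,0,0,0,1],[0,0,0,0,1]]]'
cat >> h.py <<'E'
def handle(c,im,lo,hi,z=124):
    m=((im.max(2)<60)*255).astype(np.uint8); k=np.zeros_like(m);k[lo[1]:hi[1],lo[0]:hi[0]]=1;m*=k
    n,l,st,ce=cv2.connectedComponentsWithStats(m);i=1+st[1:,4].argmax()
    pts=np.argwhere(l==i)[:,::-1]
    W=np.array([onz(c,u,v,z,True)[:2] for u,v in pts]);print(st[i],cv2.minAreaRect(W.astype(np.float32)))
E
python3 -c "
from h import *
mv([481.9,247.7,87],-1.9)
c=bot.calibration('wrist');im=bot.camera('wrist');cv2.imwrite('pics/w3.png',im);print(c['eye'])
mv([481.9,247.7,87],-1.9)
handle(c,im,(258,165),(290,290))
"
```

```text
time_s: 3.05
position: [484.5, 247.8, 170.4]
eef_rot: [-0.0, 1.0, -0.017, 0.001]
force: [-0.4, -0.3, -0.9]
grip_width: 85.3
pos [484.5 247.8 170.4] yaw -1.98 axis [ 1.1e-03  3.0e-04 -1.0e+00] t 3.05 F [-0.37 -0.32 -0.89] w 85.3
shift [-0.0026  0.0002  0.0834] twist -0.0018
[486.55973788 324.52645638 312.55885669]
pos [484.3 247.9 170.2] yaw -1.97 axis [ 8.e-04  1.e-04 -1.e+00] t 3.1 F [-0.06  0.08  0.4 ] w 85.7
shift [-0.0025  0.0003  0.0832] twist -0.0016
[272 216  12  59 337] ((484.47113037109375, 240.02452087402344), (40.42631530761719, 7.165185928344727), 88.46495056152344)
```

```bash
python3 - <<'E'
from h import *
im=cv2.imread('pics/w3.png')
for v in [185,200,215,230,245,260,280]:
    print(v,im[v,255:295].max(1))
cv2.imwrite('pics/c5.png',cv2.resize(im[130:300,215:335],None,fx=3.5,fy=3.5))
E
```

```text
185 [184 182 182 184 184 181 172 142  88  61  63  59  63  61  59  60  60  55
  59  55  55  61  55  56  59  59  55  59  75  95 112 117 119 119 117 120
 116 116 117 119]
200 [185 183 185 185 183 181 163 108  67  69  76  75  77  71  73  71  73  74
  73  68  68  70  67  67  63  61  58  56  62  81 108 118 120 118 119 118
 117 115 119 119]
215 [184 184 183 186 186 184 170 116  66  64  66  74  70  76  74  72  67  68
  66  64  68  66  62  64  62  60  60  61  60  87 112 123 143 174 183 184
 184 184 183 181]
230 [184 182 183 184 183 183 170 126  77  59  63  70  73  74  67  71  69  64
  68  61  63  66  62  61  60  56  56  56  54  80 110 121 144 172 182 184
 181 182 183 182]
245 [177 181 181 181 182 182 181 165 109  61  58  65  72  69  67  69  66  60
  68  62  59  61  64  62  56  55  54  53  72 128 171 182 182 183 182 181
 180 180 181 175]
260 [133 131 131 133 130 131 129 119  84  58  59  62  66  69  67  67  63  62
  59  58  59  57  54  58  59  55  54  52  62  95 123 131 130 130 131 130
 130 132 128 132]
280 [131 128 132 128 129 126 128 130 129 129 129 128 128 127 128 138 159 170
 172 171 171 166 153 135 124 127 128 126 128 128 128 127 127 126 123 129
 126 128 127 127]
```

View pics/c5.png

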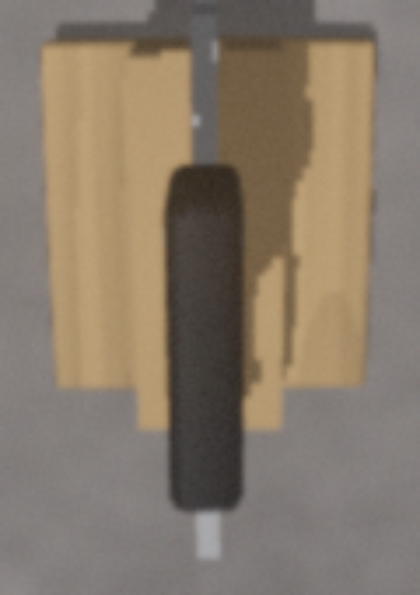

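```bash
python3 - <<'E'
from h import *
c=bot.calibration('wrist');print(c['eye'])
for u,v in [(273.2,191),(273.8,275.5),(273.4,233)]: print(onz(c,u,v,124,True))
E
```

```text
[486.45429246 324.61764833 312.31848161]
[483.01093566 276.25310703 124.        ]
[481.25731988 218.97851862 124.        ]
[482.1347277  249.28753252 124.        ]
```

```bash

python3 -m handwheel '[[[-0.0023,0,0.04,0,1],[-0.0023,0,0.06,0,1],[-0.0023,0,0.082,0,1],[-0.0023,0,0.082,0,1]]]'
python3 -c "
from h import *
mv([482.1,248,87],-1.9)
"
```

```text
time_s: 3.6
position: [480.3, 247.7, 86.1]
eef_rot: [0.001, 1.0, -0.017, -0.002]
force: [-0.5, -1.0, 0.1]
grip_width: 85.5
pos [480.3 247.7  86.1] yaw -1.95 axis [-0.0038 -0.001  -1.    ] t 3.6 F [-0.45 -0.96  0.07] w 85.5
shift [ 0.0018 -0.0003 -0.0009] twist -0.0012
```

```bash

python3 -m handwheel '[[[0,0,0,0,0.5],[0,0,0,0,0]]]'
python3 -c "
from h import *
mv([482.1,248,87],-1.9)
"
```

```text
time_s: 3.85
position: [482.7, 248.4, 89.0]
eef_rot: [-0.0, 1.0, -0.017, 0.001]
force: [0.9, -0.9, 0.3]
grip_width: 51.4
pos [482.7 248.4  89. ] yaw -1.95 axis [ 2.e-03  5.e-04 -1.e+00] t 3.85 F [ 0.92 -0.88  0.33] w 51.4
shift [-0.0006  0.0004  0.002 ] twist -0.0011
```

```bash

python3 -m handwheel '[[[0,0,0.001,0,-0.4],[0,0,0.001,0,-1],[0,0,0.001,0,-1],[0,0,0.001,0,-1],[0,0,0.001,0,-1]]]'
python3 -c "
from h import *
mv([482.1,248,87],-1.9);print(bot.state()['wrist_torque'])
im=bot.camera('wrist');cv2.imwrite('pics/w4.png',im)
"
```

```text
time_s: 4.47
position: [482.2, 248.2, 87.2]
eef_rot: [-0.0, 1.0, -0.017, 0.0]
force: [-0.5, 0.6, 4.5]
grip_width: 13.6
pos [482.2 248.2  87.2] yaw -1.96 axis [ 9.e-04  3.e-04 -1.e+00] t 4.475 F [-0.53  0.59  4.49] w 13.6
shift [-0.0001  0.0003  0.0002] twist -0.0013
[ 0.03282759  0.04139032 -0.01918482]
```

View pics/w4.png

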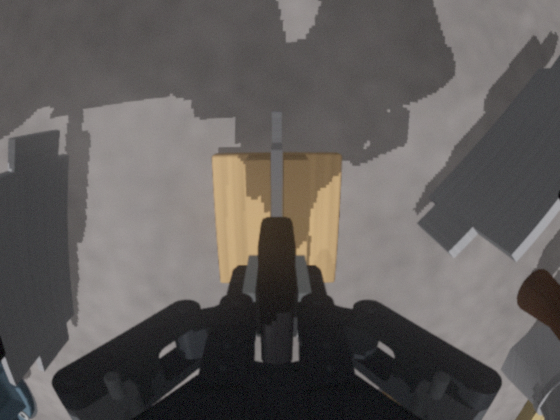

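```bash

python3 -m handwheel '[[[0,0,-0.015,0,-1],[0,0,-0.03,0,-1],[0,0,-0.045,0,-1],[0,0,-0.07,0,-1],[0,0,-0.1,0,-1],[0,0,-0.13,0,-1],[0,0,-0.13,0,-1]]]'
python3 -c "
from h import *
mv([540.4,-231.3,217],-7.1)
cv2.imwrite('pics/s1.png',bot.camera('side'))
cv2.imwrite('pics/w5.png',bot.camera('wrist'))
"
```

```text
time_s: 5.4
position: [483.4, 248.6, 220.0]
eef_rot: [-0.001, 1.0, -0.017, 0.003]
force: [0.4, -1.3, -2.4]
grip_width: 13.5
pos [483.4 248.6 220. ] yaw -1.95 axis [ 0.0057  0.0016 -1.    ] t 5.4 F [ 0.35 -1.25 -2.45] w 13.5
shift [0.0733 0.4777 0.0026] twist 0.1144
```

View pics/s1.png

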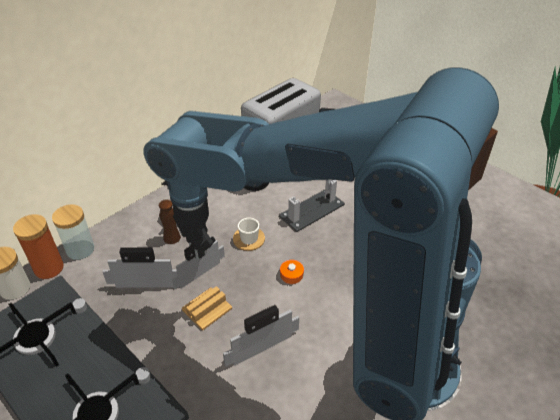

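View pics/w5.png

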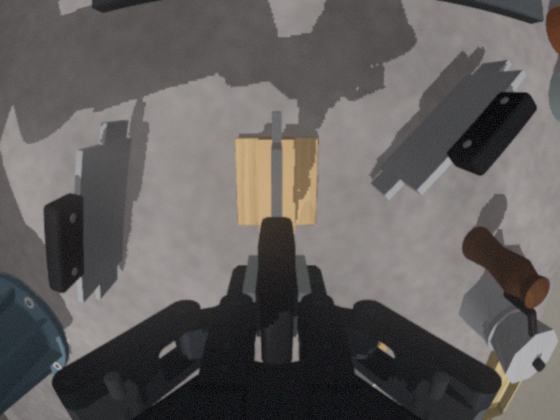

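```bash

python3 -m handwheel '[[[0.01,0.04,0,0.02,-1],[0.03,0.09,0,0.05,-1],[0.03,0.14,0,0.08,-1],[0.035,0.19,0,0.11,-1],[0.035,0.24,0,0.114,-1],[0.04,0.29,0,0.114,-1],[0.04,0.34,0,0.114,-1],[0.04,0.39,0,0.114,-1]]]'
python3 -m handwheel '[[[0,0.05,0,0,-1],[0,0.1,0,0,-1],[0,0.15,0,0,-1],[0,0.16,0,0,-1],[0,0.16,0,0,-1],[0,0.16,0,0,-1]]]'
python3 -c "
from h import *
mv([540.4,-231.3,217],-7.1)
c=bot.calibration('wrist');np.save('w6.npy',c,allow_pickle=True)
cv2.imwrite('pics/w6.png',bot.camera('wrist'))
mv([540.4,-231.3,217],-7.1)
cv2.imwrite('pics/s2.png',bot.camera('side'))
cv2.imwrite('pics/t2.png',bot.camera('top'))
"
```

```text
time_s: 6.5
position: [507.1, -144.0, 214.7]
eef_rot: [-0.001, 0.998, -0.062, -0.002]
force: [0.0, -0.3, -2.3]
grip_width: 13.1
time_s: 7.25
position: [488.7, -300.1, 215.9]
eef_rot: [-0.001, 0.998, -0.061, -0.001]
force: [0.5, -0.8, -1.4]
grip_width: 13.5
pos [ 488.7 -300.1  215.9] yaw -7.02 axis [-0.001   0.0016 -1.    ] t 7.25 F [ 0.51 -0.84 -1.36] w 13.5
shift [ 0.0429 -0.0746 -0.001 ] twist 0.0018
pos [ 488.9 -300.1  216.3] yaw -6.99 axis [-7.0e-04  1.1e-03 -1.0e+00] t 7.3 F [-0.46  0.04 -1.04] w 13.4
shift [ 0.0428 -0.0746 -0.0007] twist 0.0023
```

View pics/w6.png

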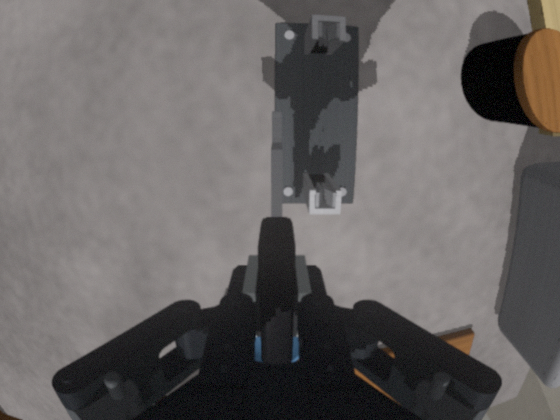

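View pics/t2.png

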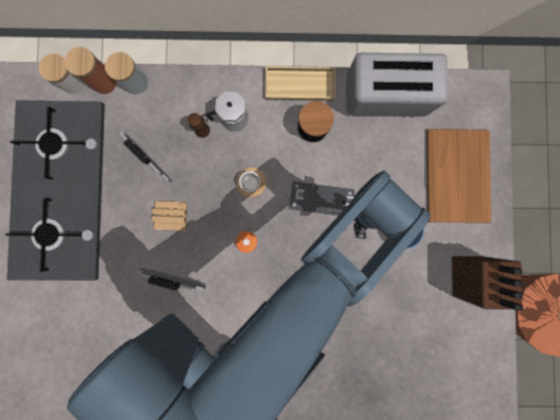

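View pics/s2.png

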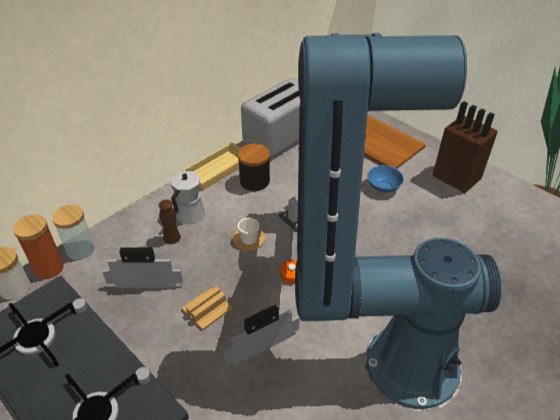

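The wrist picture shows the bracket's cheek tops at about (328,25) for +y and (325,205) for −y, with the held plate's edge left of it at column 277. Next I'll zoom in to measure.

```bash
python3 - <<'E'
from h import *
im=cv2.imread('pics/w6.png');t=cv2.imread('pics/top0.png')
g=lambda x:np.clip((x/255.)**0.6*255,0,255).astype(np.uint8)
cv2.imwrite('pics/c6.png',g(np.hstack([cv2.resize(im[5:65,295:365],None,fx=5,fy=5,interpolation=2),cv2.resize(im[165:225,290:360],None,fx=5,fy=5,interpolation=2)])))
cv2.imwrite('pics/c7.png',cv2.resize(im[5:215,250:370],None,fx=2.8,fy=2.8,interpolation=2))
cv2.imwrite('pics/c8.png',np.hstack([cv2.resize(t[180:205,288:313],None,fx=14,fy=14,interpolation=2),cv2.resize(t[188:213,335:360],None,fx=14,fy=14,interpolation=2)]))
E
```

```text
(no output)
```

View pics/c6.png

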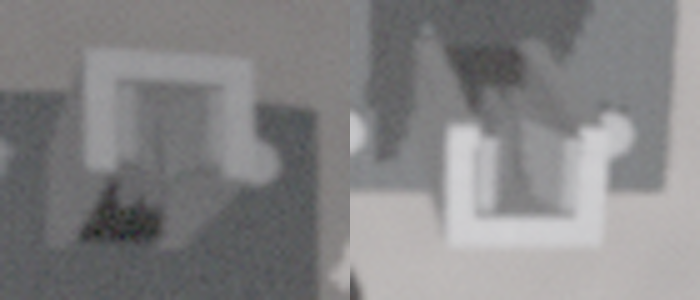

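View pics/c7.png

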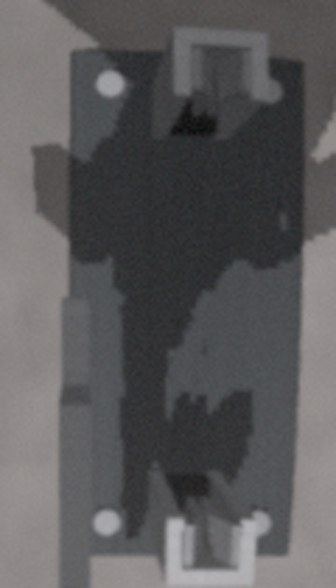

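View pics/c8.png

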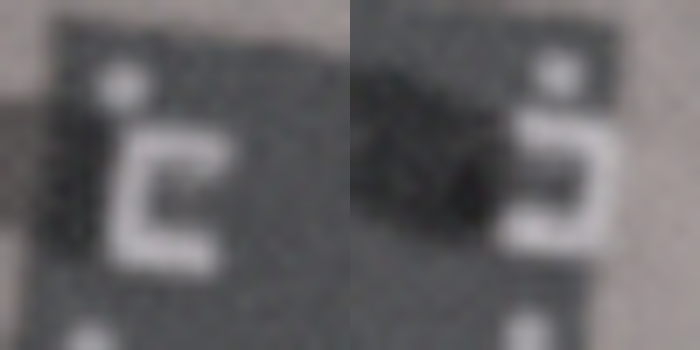

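```bash
python3 - <<'E'
from h import *
c=np.load('w6.npy',allow_pickle=True).item();t=bot.calibration('top')
def rep(name,L,R_):
    L=np.array(L);R_=np.array(R_);
    m=(L.mean(0)+R_.mean(0))/2;d=L.mean(0)-R_.mean(0)
    print(name,'centre',m.round(1),'yaw',-np.degrees(np.arctan2(d[0],d[1])).round(2),'sep',np.linalg.norm(d[:2]).round(1))
    print(L.round(1)[:,:2].tolist(),R_.round(1)[:,:2].tolist())
f=lambda P,z:[onz(c,u,v,z,True) for u,v in P]
rep('wrist cheek',f([(312,14.8),(345.4,16.6),(312,39.2),(345,40)],88),f([(309,214),(341,214),(309.6,190),(341,190)],88))
g=lambda P,z:[onz(t,u,v,z) for u,v in P]
L=[(288+x/14,180+y/14) for x,y in [(120,128),(108,265),(232,140),(215,272)]]
Rr=[(335+(x-350)/14,188+y/14) for x,y in [(622,120),(605,255),(515,112),(500,245)]]
rep('top cheek',g(L,88),g(Rr,88))
# base from wrist, z=10
cc=[(250+x/2.8,5+y/2.8) for x,y in [(72,52),(303,62),(288,553),(90,553)]]
q=f(cc,10);print('base',np.mean(q,0).round(1),[x[:2].round(1).tolist() for x in q])
# bolts
b=[(250+x/2.8,5+y/2.8) for x,y in [(110,84),(107,522)]];print([x[:2].round(1) for x in f(b,12)])
# shield top edge / ears in view: plate u center at bottom, +y end
for u,v,z,n in [(277,112,216+19+2-46,'ear end top'),(277,150,216+21-16,'plate end top')]: print(n,onz(c,u,v,z,True).round(1))
E
```

```text
wrist cheek centre [ 539.5 -233.3   88. ] yaw -7.13 sep 150.0
[[536.4, -146.6], [564.2, -149.9], [533.6, -168.2], [561.0, -170.7]] [[515.0, -316.8], [543.4, -320.3], [517.5, -295.2], [544.8, -298.4]]
top cheek centre [ 538.9 -232.6   88. ] yaw -6.92 sep 150.7
[[563.5, -147.3], [534.2, -145.0], [561.2, -171.2], [533.0, -167.8]] [[543.4, -320.6], [514.5, -316.9], [544.9, -297.6], [516.4, -294.5]]
base [ 541.6 -233.5   10. ] [[508.1, -130.5], [595.8, -141.1], [571.2, -336.1], [491.3, -326.4]]
[array([ 520.6, -145.5]), array([ 499.4, -314.1])]
ear end top [ 497.8 -225.4  191. ]
plate end top [ 495.8 -241.2  221. ]
```

```bash
python3 -c "
from h import *
mv([539.6,-232.3,165],-7.05)"
python3 -m handwheel '[[[0.02,-0.035,0,0,-1],[0.0426,-0.0737,0,0,-1],[0.0426,-0.0737,0,0,-1],[0.0426,-0.0737,0.02,0,-1],[0.0426,-0.0737,0.035,0,-1],[0.0426,-0.0737,0.035,0,-1],[0.0426,-0.0737,0.035,0,-1]]]'
python3 -c "
from h import *
mv([539.6,-232.3,165],-7.05)
c=bot.calibration('wrist');np.save('w7.npy',c,allow_pickle=True)
cv2.imwrite('pics/w7.png',bot.camera('wrist'))
mv([539.6,-232.3,165],-7.05)
cv2.imwrite('pics/s3.png',bot.camera('side'))
"
```

```text
pos [ 489.  -300.5  216.7] yaw -6.99 axis [-1.e-04  3.e-04 -1.e+00] t 7.4 F [ 0.65 -0.05 -1.28] w 13.4
shift [ 0.0419 -0.0738  0.0517] twist 0.0013
time_s: 8.28
position: [540.2, -234.3, 182.3]
eef_rot: [0.0, 0.998, -0.062, 0.0]
force: [0.4, 0.3, -1.7]
grip_width: 13.2
pos [ 540.2 -234.3  182.3] yaw -7.11 axis [ 5.e-04 -4.e-04 -1.e+00] t 8.275 F [ 0.37  0.31 -1.71] w 13.2
shift [-0.0008 -0.002   0.0173] twist -0.0013
pos [ 540.4 -234.4  182.5] yaw -7.11 axis [ 1.e-03 -7.e-04 -1.e+00] t 8.325 F [-0.04 -0.48 -2.05] w 13.5
shift [-0.0011 -0.002   0.0175] twist -0.0013
```

View pics/w7.png

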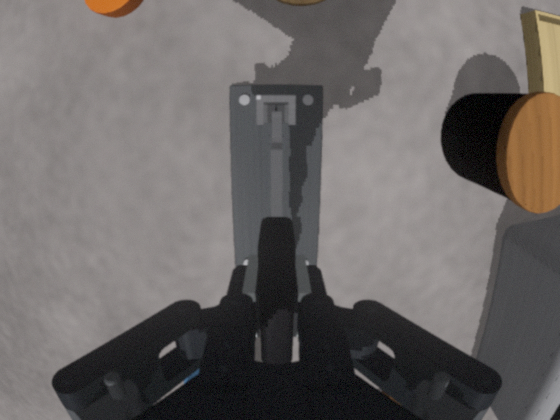

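View pics/s3.png

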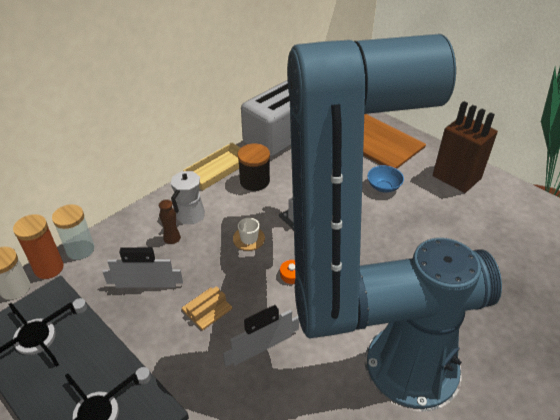

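```bash
python3 - <<'E'
from h import *
im=cv2.imread('pics/w7.png')
cv2.imwrite('pics/c9.png',cv2.resize(im[82:162,240:315],None,fx=7,fy=7,interpolation=2))
E
```

```text
(no output)
```

View pics/c9.png

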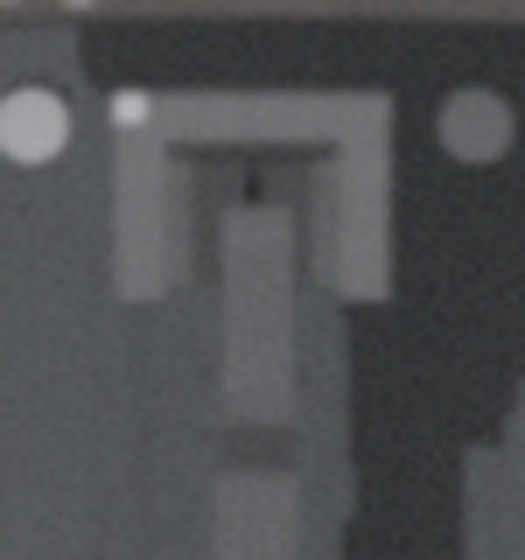

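```bash
python3 - <<'E'
from h import *
c=np.load('w7.npy',allow_pickle=True).item(); s=bot.state()
T=np.array([540.3,-234.4,182.4]); a=np.radians(-7.07); ex=np.array([np.cos(a),np.sin(a)]); ey=np.array([-np.sin(a),np.cos(a)])
def loc(u,v,z,o): p=onz(c,u,v,z,True)[:2]-o[:2]; return (p@ex).round(2),(p@ey).round(2)
zE=182.4+20.8-46
B=np.array([539.3,-233.0])
for n,x,y,z,o in [('earL',221,208,zE,T),('earR',294,208,zE,T),('plL',217,475,zE+30,T),('plR',297,475,zE+30,T),('cL back',112,92,88,T),('cR back',392,94,88,T),('cL in',120,300,88,T),('cR in',388,300,88,T)]:
    print(n,loc(240+x/7,82+y/7,z,o))
print('bracket centre rel T',((B-T[:2])@ex).round(2),((B-T[:2])@ey).round(2))
E
```

```text
earL (np.float64(-2.86), np.float64(75.42))
earR (np.float64(2.42), np.float64(75.42))
plL (np.float64(-2.71), np.float64(59.5))
plR (np.float64(2.12), np.float64(59.5))
cL back (np.float64(-14.94), np.float64(86.98))
cR back (np.float64(13.59), np.float64(86.75))
cL in (np.float64(-14.27), np.float64(65.34))
cR in (np.float64(13.31), np.float64(65.33))
bracket centre rel T -1.16 1.27
```

```bash

python3 -m handwheel '[[[-0.0006,-0.0013,0.008,0,-1],[-0.0006,-0.0013,0.016,0,-1],[-0.0006,-0.0013,0.024,0,-1],[-0.0006,-0.0013,0.026,0,-1],[-0.0006,-0.0013,0.026,0,-1],[-0.0006,-0.0013,0.026,0,-1]]]'
python3 -c "
from h import *
mv([539.6,-233.2,150],-7.05);print(bot.state()['wrist_torque'])
c=bot.calibration('wrist');np.save('w8.npy',c,allow_pickle=True)
im=bot.camera('wrist');cv2.imwrite('pics/w8.png',im)
cv2.imwrite('pics/c10.png',cv2.resize(im[82:162,240:315],None,fx=7,fy=7,interpolation=2))
"
```

```text
time_s: 9.12
position: [539.9, -232.7, 156.1]
eef_rot: [0.0, 0.998, -0.062, 0.0]
force: [-0.0, 0.4, -2.4]
grip_width: 13.6
pos [ 539.9 -232.7  156.1] yaw -7.09 axis [ 4.e-04 -3.e-04 -1.e+00] t 9.125 F [-0.04  0.4  -2.39] w 13.6
shift [-0.0002  0.0005  0.0061] twist -0.0009
[-0.00660377 -0.02674382 -0.04819317]
```

View pics/c10.png

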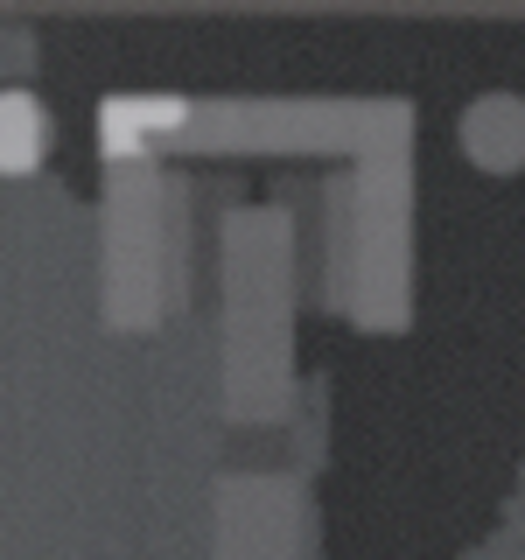

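The ear is centred in the slot (257 against 257.5 px in the crop). Now I'll feel downward in small calls.

```bash

python3 -m handwheel '[[[0,0,0.002,0,-1],[0,0,0.004,0,-1],[0,0,0.006,0,-1],[0,0,0.008,0,-1]]]'
python3 -m handwheel '[[[0,0,0.001,0,-1],[0,0,0.002,0,-1],[0,0,0.003,0,-1]]]'
python3 -m handwheel '[[[0,0,0.001,0,-1],[0,0,0.002,0,-1],[0,0,0.003,0,-1]]]'
python3 -c "
from h import *
mv([539.6,-233.2,150],-7.05);print(bot.state()['wrist_torque'])"
```

```text
time_s: 9.68
position: [539.6, -232.5, 147.5]
eef_rot: [-0.0, 0.998, -0.062, -0.0]
force: [0.7, -0.0, -2.3]
grip_width: 13.2
time_s: 10.05
position: [539.7, -232.6, 144.7]
eef_rot: [0.0, 0.998, -0.062, 0.0]
force: [0.5, 0.1, -1.5]
grip_width: 13.5
time_s: 10.42
position: [539.9, -232.8, 142.8]
eef_rot: [0.0, 0.998, -0.062, 0.0]
force: [-2.8, 0.8, 7.9]
grip_width: 13.6
pos [ 539.9 -232.8  142.8] yaw -7.1 axis [ 6.e-04 -6.e-04 -1.e+00] t 10.425 F [-2.75  0.8   7.88] w 13.6
shift [-0.0002  0.0004 -0.0072] twist -0.001
[ 0.24763242  0.69524619 -0.13620405]
```

```bash

for i in 1 2 3; do python3 -m handwheel '[[[0,0,0.001,0,-1],[0,0,0.002,0,-1]]]'; done
python3 -c "
from h import *
mv([539.6,-233.2,150],-7.05);print(bot.state()['wrist_torque'])"
```

```text
time_s: 10.68
position: [540.2, -233.1, 141.7]
eef_rot: [0.001, 0.998, -0.062, 0.001]
force: [-3.9, 1.6, 11.2]
grip_width: 13.2
time_s: 10.92
position: [540.5, -233.3, 140.4]
eef_rot: [0.001, 0.998, -0.062, 0.001]
force: [-3.8, 1.5, 13.7]
grip_width: 13.2
time_s: 11.18
position: [540.6, -233.4, 138.1]
eef_rot: [0.001, 0.998, -0.062, 0.001]
force: [-2.4, 1.7, 7.9]
grip_width: 13.1
pos [ 540.6 -233.4  138.1] yaw -7.08 axis [ 0.0024 -0.002  -1.    ] t 11.175 F [-2.38  1.66  7.93] w 13.1
shift [-0.001  -0.     -0.0119] twist -0.0007
[ 0.2509497   0.55060543 -0.08861333]
```

```bash

for i in 1 2 3 4 5; do python3 -m handwheel '[[[0,0,0.001,0,-1],[0,0,0.002,0,-1],[0,0,0.003,0,-1],[0,0,0.004,0,-1]]]'; done
python3 -c "
from h import *
mv([539.6,-233.2,150],-7.05);print(bot.state()['wrist_torque'])"
```

```text
time_s: 11.68
position: [540.5, -233.5, 133.6]
eef_rot: [0.001, 0.998, -0.062, 0.001]
force: [-2.5, -0.8, 8.2]
grip_width: 13.3
time_s: 12.18
position: [540.4, -233.4, 129.5]
eef_rot: [0.001, 0.998, -0.062, 0.001]
force: [-3.0, 0.5, 8.5]
grip_width: 13.4
time_s: 12.68
position: [540.5, -233.4, 125.5]
eef_rot: [0.001, 0.998, -0.062, 0.001]
force: [-2.9, 0.5, 8.5]
grip_width: 13.4
time_s: 13.18
position: [540.5, -233.4, 121.5]
eef_rot: [0.001, 0.998, -0.062, 0.001]
force: [-2.6, 0.4, 8.5]
grip_width: 13.2
time_s: 13.68
position: [540.4, -233.4, 117.5]
eef_rot: [0.001, 0.998, -0.062, 0.001]
force: [-1.3, 1.0, 8.9]
grip_width: 13.5
pos [ 540.4 -233.4  117.5] yaw -7.08 axis [ 0.0018 -0.0018 -1.    ] t 13.675 F [-1.3   0.98  8.92] w 13.5
shift [-0.0008 -0.     -0.0325] twist -0.0007
[ 0.07765573  0.57141262 -0.03242264]
```

```bash

python3 -m handwheel '[[[0,0,0.001,0,-1],[0,0,0.002,0,-1],[0,0,0.003,0,-1],[0,0,0.004,0,-1]]]'
for i in 1 2 ; do python3 -m handwheel '[[[0,0,0.001,0,-1],[0,0,0.002,0,-1]]]'; done
python3 -c "
from h import *
mv([539.6,-233.2,150],-7.05);print(bot.state()['wrist_torque'])"
```

```text
time_s: 14.18
position: [540.4, -233.4, 113.5]
eef_rot: [0.001, 0.998, -0.062, 0.001]
force: [-3.5, -1.2, 9.2]
grip_width: 13.3
time_s: 14.42
position: [540.5, -233.4, 111.5]
eef_rot: [0.001, 0.998, -0.062, 0.001]
force: [-3.0, 0.2, 7.6]
grip_width: 13.5
time_s: 14.68
position: [540.5, -233.4, 109.5]
eef_rot: [0.001, 0.998, -0.062, 0.001]
force: [-2.7, 1.4, 7.7]
grip_width: 13.3
pos [ 540.5 -233.4  109.5] yaw -7.08 axis [ 0.0019 -0.0018 -1.    ] t 14.675 F [-2.65  1.38  7.74] w 13.3
shift [-0.0008 -0.     -0.0405] twist -0.0008
[ 0.09342264  0.5532865  -0.02897874]
```

Steady drag is about 8.4 N. I'm now in the buffer range, so 1 mm per call.

```bash

for i in 1 2 3 4; do python3 -m handwheel '[[[0,0,0.001,0,-1]]]' | egrep 'pos|force'; done
```

```text
position: [540.5, -233.4, 108.5]
force: [-1.2, 0.2, 8.7]
position: [540.5, -233.4, 107.5]
force: [-2.6, -0.1, 8.8]
position: [540.5, -233.4, 106.5]
force: [-2.8, 1.1, 8.0]
position: [540.5, -233.4, 105.5]
force: [-2.1, 1.3, 9.2]
```

```bash

for i in 1 2 3; do python3 -m handwheel '[[[0,0,0.001,0,-1]]]' | egrep 'pos|force'; done
```

```text
position: [540.5, -233.4, 104.5]
force: [-1.6, 0.2, 7.6]
position: [540.5, -233.4, 103.5]
force: [-2.4, -0.5, 8.2]
position: [540.5, -233.4, 102.5]
force: [-2.1, 1.0, 8.4]
```

```bash

for i in 1 2 ; do python3 -m handwheel '[[[0,0,0.001,0,-1]]]' | egrep 'pos|force'; done
```

```text
position: [540.5, -233.4, 101.5]
force: [-2.6, 0.0, 7.6]
position: [540.5, -233.4, 100.5]
force: [-2.0, -0.7, 8.1]
```

```bash

for i in 1 2 ; do python3 -m handwheel '[[[0,0,0.001,0,-1]]]' | egrep 'pos|force'; done
```

```text
position: [540.5, -233.4, 99.4]
force: [-2.2, 0.9, 8.5]
position: [540.5, -233.4, 98.4]
force: [-2.0, 0.9, 8.3]
```

```bash

python3 -m handwheel '[[[0,0,0.001,0,-1]]]' | egrep 'pos|force'
```

```text
position: [540.5, -233.4, 97.4]
force: [-2.2, 0.1, 6.8]
```

```bash

for i in 1 2 ; do python3 -m handwheel '[[[0,0,0.001,0,-1]]]' | egrep 'pos|force'; done
```

```text
position: [540.5, -233.4, 96.5]
force: [-1.9, 0.4, 7.3]
position: [540.5, -233.4, 95.5]
force: [-2.9, 0.6, 8.5]
```

```bash

python3 -m handwheel '[[[0,0,0.001,0,-1]]]' | egrep 'pos|force'
```

```text
position: [540.5, -233.4, 94.5]
force: [-2.6, 1.6, 7.9]
```

```bash

python3 -m handwheel '[[[0,0,0.001,0,-1]]]' | egrep 'pos|force'
```

```text
position: [540.5, -233.4, 93.5]
force: [-2.9, 0.4, 7.8]
```

```bash

python3 -m handwheel '[[[0,0,0.001,0,-1]]]' | egrep 'pos|force'
```

```text
position: [540.5, -233.4, 92.5]
force: [-2.0, 1.0, 8.4]
```

```bash

python3 -m handwheel '[[[0,0,0.001,0,-1]]]' | egrep 'pos|force'
```

```text
position: [540.5, -233.5, 91.7]
force: [-3.0, 1.3, 11.9]
```

```bash

python3 -m handwheel '[[[0,0,0.001,0,-1]]]' | egrep 'pos|force'
```

```text
position: [540.6, -233.4, 90.9]
force: [-2.7, 0.8, 11.3]
```

```bash

python3 -m handwheel '[[[0,0,0.001,0,-1]]]' | egrep 'pos|force'; python3 -c "
from h import *
for i in range(3): bot.camera('wrist'); s=bot.state(); print(s['position'].round(2),s['force'].round(2),s['wrist_torque'].round(3))"
```

```text
position: [540.6, -233.5, 90.1]
force: [-4.2, 1.6, 13.6]
[ 540.61 -233.49   90.03] [-3.78  1.27 11.92] [ 0.259  0.813 -0.059]
[ 540.59 -233.48   90.03] [-3.33  1.73 11.95] [ 0.235  0.783 -0.077]
[ 540.61 -233.49   90.02] [-3.72  1.78 12.22] [ 0.245  0.749 -0.016]
```

```bash

python3 -m handwheel '[[[0,0,0.0006,0,-1],[0,0,0.0006,0,-1]]]' | egrep 'pos|force'; python3 -c "
from h import *
for i in range(3):
  im=bot.camera(['side','top','wrist'][i]); cv2.imwrite(f'pics/pre{i}.png',im); s=bot.state(); print(s['position'].round(2),s['force'].round(2),s['wrist_torque'].round(3))"
```

```text
position: [540.6, -233.5, 89.6]
force: [-4.1, 1.4, 12.6]
[ 540.64 -233.5    89.64] [-3.69  1.28 13.65] [ 0.319  0.88  -0.103]
[ 540.58 -233.49   89.6 ] [-4.69  0.98 12.98] [ 0.272  0.916 -0.067]
[ 540.63 -233.47   89.61] [-3.84  1.45 13.65] [ 0.34   0.925 -0.072]
```

```bash

python3 -m handwheel '[[[0,0,0,0,-0.5],[0,0,0,0,0],[0,0,0,0,0.5],[0,0,0,0,0.5]]]'
python3 -c "
from h import *
im=bot.camera('wrist'); cv2.imwrite('pics/w9.png',im); s=bot.state(); print(s['position'].round(2),s['force'].round(2),s['grip_width'])"
```

```text
time_s: 18.23
position: [539.6, -232.5, 86.9]
eef_rot: [-0.0, 0.998, -0.062, -0.0]
force: [0.4, -0.7, -0.1]
grip_width: 63.8
[ 539.56 -232.49   86.91] [ 0.06 -0.28  1.01] 64.42412063011815
```

View pics/w9.png

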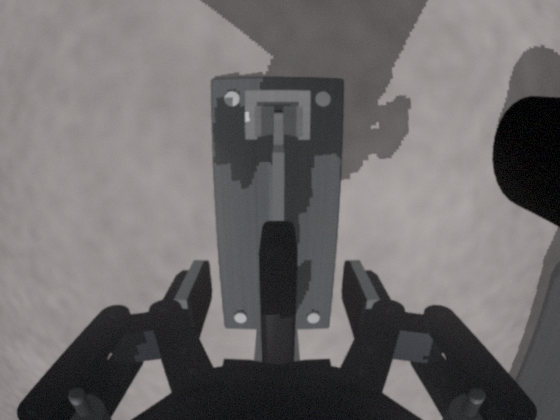

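```bash

python3 -m handwheel '[[[0,0,-0.01,0,0.8],[0,0,-0.04,0,0.8],[0,0,-0.09,0,0.8],[0,0,-0.14,0,0.8],[0,0,-0.15,0,0.8],[0,0,-0.15,0,0.8]]]'
python3 -m handwheel '[[[0,0.07,0,0,0.8],[-0.06,0.07,0,0,0.8],[-0.06,0.07,0,0,0.8],[-0.06,0.07,0,0,0.8]]]'
python3 -c "
from h import *
mv([539,-233,200],-7.05)
c=bot.calibration('wrist');np.save('w10.npy',c,allow_pickle=True)
for n in ['wrist','side','top']:
  im=bot.camera(n); cv2.imwrite(f'pics/f_{n}.png',im)"
```

```text
time_s: 19.02
position: [539.9, -232.7, 238.2]
eef_rot: [0.0, 0.998, -0.062, 0.001]
force: [0.6, 0.6, -0.1]
grip_width: 76.9
time_s: 19.52
position: [471.1, -294.4, 236.0]
eef_rot: [-0.001, 0.998, -0.062, -0.001]
force: [1.0, 0.8, 1.1]
grip_width: 77.1
pos [ 471.1 -294.4  236. ] yaw -7.13 axis [-0.001   0.0013 -1.    ] t 19.525 F [1.   0.79 1.12] w 77.1
shift [ 0.0598 -0.0693  0.036 ] twist -0.0018
```

View pics/f_wrist.png

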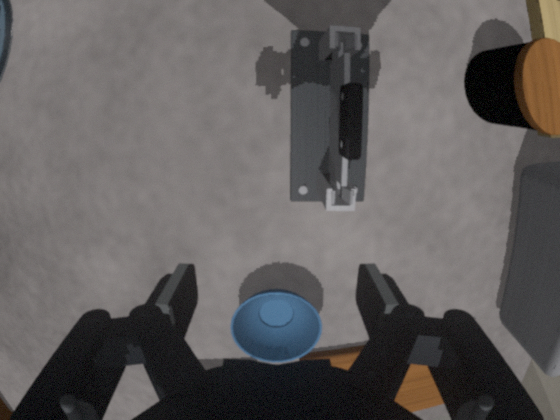

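View pics/f_top.png

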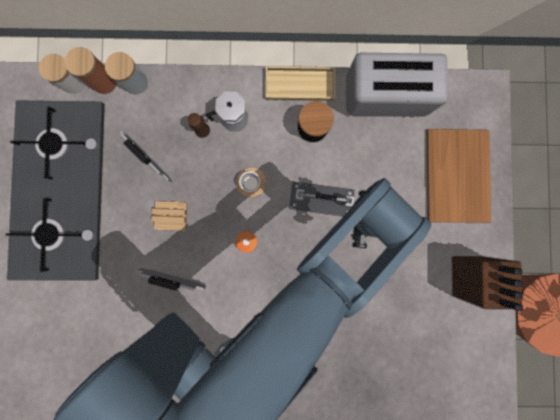

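View pics/f_side.png

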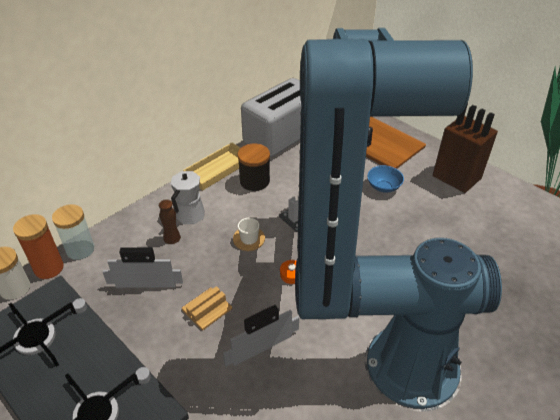

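```bash
python3 - <<'E'
from h import *
c=np.load('w10.npy',allow_pickle=True).item()
im=cv2.imread('pics/f_wrist.png')
x0,y0,k=280,15,3
big=cv2.resize(im[y0:215,x0:385],None,fx=k,fy=k,interpolation=2)
a=np.radians(-7.05);ex=np.array([np.cos(a),np.sin(a),0]);ey=np.array([-np.sin(a),np.cos(a),0])
B=np.array([539.3,-232.8,0]);H=110.4
P=[(-2.5,s*60,H-16) for s in(1,-1)]+[(x,s*31,H+16) for x in(-7,7) for s in(1,-1)]+[(-2.5,s*76,H-46) for s in(1,-1)]+[(x,s*86,88) for x in(-14,14) for s in(1,-1)]
for i,(x,y,z) in enumerate(P):
    u,v=proj(c,B+x*ex+y*ey+[0,0,z],True)
    cv2.circle(big,(int((u-x0+.5)*k),int((v-y0+.5)*k)),3,(0,0,255) if i<8 else (0,255,0),1)
cv2.imwrite('pics/f_c.png',big)
E
```

```text
(no output)
```

View pics/f_c.png

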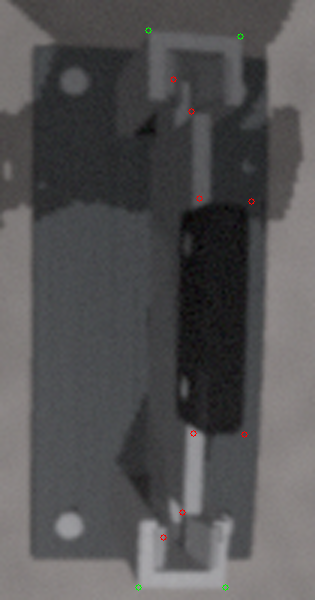

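```bash
python3 -c "
from workcell import bot
print(bot.state()['time_s'],bot.state()['force']);print(bot.sign_off())"
```

```text
19.675 [ 0.06925779 -0.5228177  -0.04248237]
the job is handed in; nothing more can be done
None
```

I lifted the smallest shield (the one in the wooden rack) out and pushed it straight down into the bracket's clips. I let it go squeezed about 2.5 mm onto the buffers and handed the job in at about 19.7 s.

- **Force on the way down:** the push peaked at 13.7 N while the clip tips spread, then held steady at about 8.3 N of drag.
- **Buffers:** I felt them at a tool height of about 92.3 mm and stopped at 89.6 mm with about 13.3 N. Position gives a squeeze of about 2.7 mm and force gives about 2.5 mm. Both are estimates, because the buffers themselves could not be seen, and force noise of about ±0.7 N leaves some uncertainty.
- **After letting go:** the arm sprang down 2.7 mm as the load came off, with the fingers already open and clear. The final wrist picture shows both ears in their slots, and both plate ends within about 1 px of where they should be, so the shield sits level. That check is only good to about 1–2 mm in height.
- **Small disagreement:** there was a sideways force of about 3–4 N while the shield was pressed in, from a sub-millimetre misalignment. It was gone after release.
- **Everything else:** the rack and the bystanders I could see in the last pictures look unmoved. I judged this by eye, and the arm hid part of the top and side views.

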